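# Clear the slat press and clamp the next crate slats

### The job

Get the small slat press ready for the next jar crate: raise its red-knobbed lever fully so that the yellow foot lifts, then use the blue scraper block to wipe all the wood chips off the steel bed into the orange trough at its side. Then lay every loose slat of pale wood lying near the press flat on the bed, side by side and square to the foot, with its far end well under the raised foot, and only then push the lever fully down so that the foot presses on all of them. Put the scraper back upright in its white tray, leave the two glass jars and the can where they stand, and let go of everything; if something is knocked out of place, put it right.

Things in the scene. Friction and masses are not known exactly. Their poses are not given: they have to be found in the camera images.
- press: Slat press fixed to the bench (new place and yaw each time). Origin: on the bench under the bed, midway along the foot; x points away from the robot, y left, z up. Steel bed: flat top at z = 20 mm, x = -100..130, y = -150..110 mm. Orange chip trough along its +y side (point trough), green head above its far part (point head), lever on the head's -y side.
- trough (a point): Middle of the floor of the open chip trough, at (0, 147, 4) mm in the press frame, axes as the press. Inside it reaches x = -101..101, y = 110..180 mm of the press; floor at z = 4 mm, outer wall (+y) 36 mm high, end walls 16 mm high; its inner side is the bed's edge, 20 mm high, with no rim.
- head (a point): Middle of the top of the green head, at (85, 0, 145) mm in the press frame. The head fills x = 52..117, y = -123..123, z = 103..145 mm of the press; it stands on two columns at x = 97..127 mm, |y| = 101..123 mm. The yellow foot hangs beneath it.
- press_foot: Foot: bar 30 (x) x 210 (y) x 15 mm, yellow with a rubber sole, centred at x = 70, y = 0 mm of the press. Origin: centre of the sole, which is 34 mm above the bench (14 above the bed) with the lever down and nothing under it, 64 mm with the lever up, in proportion between. Sprung (1 N/mm, up to 12 mm): presses with about 7 N in all on 18 mm slats.
- press_lever (a joint): Lever angle: 0 = fully down (foot down), 1.45 rad = fully up. It turns about the press's y axis through point lever_hinge and stays where left (friction 0.4 N m, 5 to 9 N at the knob). The knob is at hinge + (-80 cos(q-0.35), 0, 80 sin(q-0.35)) mm in press axes: towards the robot, 20 degrees below level at q = 0, rising as q grows.
- lever_hinge (a point): Point on the lever's turning axis, at (105, -175, 130) mm in the press frame, axes as the press.
- lever_knob (a point): Centre of the red lever knob, a cylinder of 24 mm diameter and 24 mm length lying along the press's y, free on all sides: pinch its flat ends (along y) from above and follow the arc, or push it.
- scraper: Scraper block: blue base 170 (x) x 34 (y) x 20 mm (z), on it a wooden grip 90 x 24 mm from z = 20 to 63 mm. Origin: centre of the underside; symmetric front to back. 0.16 kg. It starts upright in its tray. The base fits under the raised foot.
- rest: White scraper tray fixed on the bench, 210 (x) x 76 (y) mm, floor 4 mm thick, rim 10 mm high and 4 mm thick. Origin: centre of its underside on the bench; long axis x.
- slat1: Loose slat of pale wood, 160 (x) x 36 (y) x 18 mm (z), 40 to 90 g; origin: at its very centre (9 mm above what it lies on); x along its length; both ends and both faces alike. Lies on the bench at the start right of the press; may be absent.
- slat2: Loose slat of pale wood, 160 (x) x 36 (y) x 18 mm (z), 40 to 90 g; origin: at its very centre (9 mm above what it lies on); x along its length; both ends and both faces alike. Lies on the bench at the start right of the press; may be absent.
- slat3: Loose slat of pale wood, 160 (x) x 36 (y) x 18 mm (z), 40 to 90 g; origin: at its very centre (9 mm above what it lies on); x along its length; both ends and both faces alike. Lies on the bench at the start left of the tray; may be absent.
- chip1: Loose chip of dark wood, 26 x 20 x 10 mm, 12 g, lying on the bed at the start; origin: centre of its underside; may be absent.
- chip2: Loose chip of dark wood, 26 x 20 x 10 mm, 12 g, lying on the bed at the start; origin: centre of its underside; may be absent.
- chip3: Loose chip of dark wood, 26 x 20 x 10 mm, 12 g, lying on the bed at the start; origin: centre of its underside; may be absent.
- chip4: Loose chip of dark wood, 26 x 20 x 10 mm, 12 g, lying on the bed at the start; origin: centre of its underside; may be absent.
- chip5: Loose chip of dark wood, 26 x 20 x 10 mm, 12 g, lying on the bed at the start; origin: centre of its underside; may be absent.
- jar_a: Bystander: clear glass jar with steel cap, 76 mm wide, 120 mm high; origin under its centre.
- jar_b: Bystander: green glass jar with brass cap, 72 mm wide, 100 mm high; origin under its centre.
- can: Bystander: steel can with paper label, 72 mm wide, 110 mm high; origin under its centre.
There are look-alikes about, which are no part of the job. Leave any black or purple look-alike of the slat3 alone.

How it is judged:
On the way, in this order (a step that is already met when the one before it is completed fails the run):
1. the lever is raised, with the chips still on the bed (value of joint press_lever above 1.2 rad), for 0.1 s.
2. all chips are in the trough, the scraper still down at the bed and the lever up (y of chip1 in the frame of press between 0.11 and 0.185 m and x of chip1 in the frame of press between -0.11 and 0.11 m and z of each of chip1, chip2, chip3, chip4, chip5 in the frame of press below 0.032 m and y of chip2 in the frame of press between 0.11 and 0.185 m and x of chip2 in the frame of press between -0.11 and 0.11 m and y of chip3 in the frame of press between 0.11 and 0.185 m and x of chip3 in the frame of press between -0.11 and 0.11 m and y of chip4 in the frame of press between 0.11 and 0.185 m and x of chip4 in the frame of press between -0.11 and 0.11 m and y of chip5 in the frame of press between 0.11 and 0.185 m and x of chip5 in the frame of press between -0.11 and 0.11 m and value of joint press_lever above 1.2 rad and horizontal distance between scraper and press below 0.2 m and z of scraper in the frame of press below 0.045 m), for 0.1 s.
3. every slat lies flat on the bed with its far end under the raised foot (x of slat1 in the frame of press between -0.015 and 0.04 m and y of slat1 in the frame of press between -0.095 and 0.095 m and z of slat1 in the frame of press between 0.021 and 0.037 m and angle between the x axis of each of slat1, slat2, slat3 and the x axis of press, either way round below 0.2 rad and angle between the z axis of each of slat1, slat2, slat3 and the z axis of press, either way round below 0.08 rad and linear speed of each of slat1, slat2, slat3 below 0.02 m/s and x of slat2 in the frame of press between -0.015 and 0.04 m and y of slat2 in the frame of press between -0.095 and 0.095 m and z of slat2 in the frame of press between 0.021 and 0.037 m and x of slat3 in the frame of press between -0.015 and 0.04 m and y of slat3 in the frame of press between -0.095 and 0.095 m and z of slat3 in the frame of press between 0.021 and 0.037 m and value of joint press_lever above 1.2 rad), for 0.2 s.
4. the lever is down and the foot is borne by the slats lying under it (x of slat1 in the frame of press between -0.015 and 0.04 m and y of slat1 in the frame of press between -0.095 and 0.095 m and z of slat1 in the frame of press between 0.021 and 0.037 m and angle between the x axis of each of slat1, slat2, slat3 and the x axis of press, either way round below 0.2 rad and angle between the z axis of each of slat1, slat2, slat3 and the z axis of press, either way round below 0.08 rad and linear speed of each of slat1, slat2, slat3 below 0.02 m/s and x of slat2 in the frame of press between -0.015 and 0.04 m and y of slat2 in the frame of press between -0.095 and 0.095 m and z of slat2 in the frame of press between 0.021 and 0.037 m and x of slat3 in the frame of press between -0.015 and 0.04 m and y of slat3 in the frame of press between -0.095 and 0.095 m and z of slat3 in the frame of press between 0.021 and 0.037 m and (contact force between press_foot and slat1 above 0.5 N or contact force between press_foot and slat2 above 0.5 N or contact force between press_foot and slat3 above 0.5 N) and value of joint press_lever below 0.1 rad), for 0.2 s.
At the end, for the whole second after the job is handed in: Lever within 0.1 rad of down; each slat flat on the bed, within 0.2 rad of the press's x, centre at x -15..40 mm, |y| < 95 mm in the press frame, foot resting on them (> 0.5 N on one); all chips in the trough; scraper upright in its tray, within 30 mm along, 25 mm across of its centre (all of step 4 and y of chip1 in the frame of press between 0.11 and 0.185 m and x of chip1 in the frame of press between -0.11 and 0.11 m and z of each of chip1, chip2, chip3, chip4, chip5 in the frame of press below 0.032 m and y of chip2 in the frame of press between 0.11 and 0.185 m and x of chip2 in the frame of press between -0.11 and 0.11 m and y of chip3 in the frame of press between 0.11 and 0.185 m and x of chip3 in the frame of press between -0.11 and 0.11 m and y of chip4 in the frame of press between 0.11 and 0.185 m and x of chip4 in the frame of press between -0.11 and 0.11 m and y of chip5 in the frame of press between 0.11 and 0.185 m and x of chip5 in the frame of press between -0.11 and 0.11 m and x of scraper in the frame of rest between -0.03 and 0.03 m and y of scraper in the frame of rest between -0.025 and 0.025 m and z of scraper in the frame of rest between -0.002 and 0.012 m and angle between scraper's own z axis and vertical below 0.15 rad and linear speed of scraper below 0.02 m/s); the robot touches nothing.
It fails at once if the clear jar is moved more than 30 mm (distance of jar_a from where it was at the start of the episode above 0.03 m).
It fails at once if the green jar is moved more than 30 mm (distance of jar_b from where it was at the start of the episode above 0.03 m).
It fails at once if the can is moved more than 30 mm (distance of can from where it was at the start of the episode above 0.03 m).
Of chip1, chip2, chip3, chip4, chip5 only 3 to 5 are there at a start; the rules pass over those that are not, and their reading is None.
Of slat1, slat2, slat3 only 2 to 3 are there at a start; the rules pass over those that are not, and their reading is None.
At some moment in a run one of slat1, slat2, slat3 may be knocked a few centimetres aside while the robot is not near it.
Once in a run the grip may slacken for a moment while it holds something.
It also fails if it takes over 210 s, if anything falls off the work surface, if the arm or the gripper's body presses on something with over 40 N, if the wrist force passes 120 N, or if a joint passes its speed limit or range.

### The arm

A 6-joint arm with a two-finger parallel gripper is mounted at the origin on the work surface. World frame = base frame: x ahead of the robot, y to its left, z up, the work surface at z = 0. Lengths are in m, angles in rad, forces in N, time in s.
With the tool pointing down it reaches from about 0.375 to 0.75 m from the base axis. Payload 9 kg.
Tool frame: the origin (TCP) lies on the centre line of the jaws, within the pads' length; the fingertips stand 11 mm ahead of it and the grasp point (between the pads) lies 8 mm behind it; z points along the fingers, y is the line along which they close (so a half turn about z gives the same grasp; the last joint's range is limited). The gripper opens to 85 mm and grips with 20 to 120 N. Pads are 22 mm wide; open, the fingers measure 114 mm over their backs; the gripper's body (76 mm by 85 mm) begins 54 mm behind the grasp point. The pads swing forward as they close: fully open they stand 13 mm farther back than shut.
Start: joints at [1.036, 0.104, 0.097, 1.564, 0, 1.353], TCP at [0.187, 0.57, 0.242] pointing down, gripper open.
Joint ranges: [-2.99, 2.99], [-0.84, 1.86], [-1.1, 1.16], [-1.84, 2.11], [-1.51, 1.56], [-3.14, 3.14]. Speed limits (rad/s): [2.22, 2.22, 2.57, 3.14, 3.14, 3.14].

### API

Orientations are given as a rotation vector (axis times angle).
In Python, from bench import sensors, vision, order, models gives the robot as it stands. The module is installed in compiled form; this text tells all that it offers.
- The arm moves only by the shell command python3 -m crank 'ROWS' [FORCE]. ROWS is a JSON object of lists of equal length, an entry for each row: "translation": the shift along the world's x, y, z in units of 200 mm (1.0 is 200 mm), a list of three; "yaw": the turn about the world's z in units of 360 degrees (1.0 is 360 degrees); "gripper": the opening, from 0 (shut) to 1 (fully open). A call has 1 to 10 rows; each row is the pose to reach, as a shift and turn from the pose commanded when the call began, turning the shorter way round; what a row does not reach only later rows make up. A row lasts 1/12 s, in which the tool goes at most 41.7 mm and 7.16 degrees, less where a joint would pass 70% of its speed; a pose out of reach is approached as far as the arm can. A call with a number of a shift or a turn outside -1 to 1 is refused whole. A call with a gripper value outside its range is refused whole. The fingers move at their own pace and stop on an object; FORCE is the grip in N (left out, the last holds). Time passes only in rows, so rows that repeat a pose let the fingers close. It gives the time, the measured TCP pose, the force, the opening and the grip force at its end, in the units of the state.
- sensors.state(): the state, without advancing time (a new reading comes with each control period).
- vision.camera(name): name is "side" or "top"; returns a dict with "pixels" (480x640x3 uint8, red, green, blue), "fx", "fy", "cx", "cy" (pixels), "extrinsics" (4x4, takes a point from world to camera coordinates). Camera axes: x right, y down, z forward; pixel columns grow to the right and rows downward; lengths in m; the calibration is good to about 2 mm. A picture is of the moment at which its call begins. There is no depth.
- order.job_done(): hands the job in; it is judged then, once.
Trained networks look in a picture, given as the dict that the camera call returned (one of the last four; its "shot" number tells which), for a name from the list of things; names that differ only in an ending like _2 or _b are one class to them, and where a whole thing is asked for, a point or a joint stands for the part that bears it (a point fixed in the world has none). Each returns a list of dicts, best first, with "confidence" (0 to 1); they miss things now and then, are a little off and sometimes report something else, mostly with a low value. They report only what shows in the picture. A call takes as long as a camera call. They do not tell look-alikes from the thing itself.
- models.outline_of(picture, query): "region" (480x640 bool, what is visible of it) and "point" ([column, row] in pixels, amid what is visible of it).
- models.spot_point(picture, query): "point" ([column, row] in pixels: a listed point, or the origin of a listed thing).
The state is a dict: "clock": time; "joint_pos": joint angles; "dq": joint speeds; "joint_efforts": joint torques, N m; "eef_pos": TCP position; "eef_rot": TCP orientation; "contact_force": force on the tool from outside, world axes, zero at the start; "ft_torque": the same for the moment, N m; "gripper_width": finger opening in m; "grip_force": force on a finger pad.
Only numpy, scipy, OpenCV 4.12 (cv2) and the standard library are available. Lean on these libraries where they do the work, as an engineer would, in place of code of your own. Each camera call takes 0.05 s, during which the arm holds its last target. There are 200 camera calls.

## Working session

There is one attempt and no reset: what is moved stays moved. The work goes in short steps, Python scripts to look and compute and a shell command to move; the robot and the scene stay as the last step left them, time stands still between calls to the robot, and variables do not carry over. Pictures are saved under pics/ and viewed, at most 14 in all, crops included, and the job is handed in when it is done.

```bash
mkdir -p pics; cat > h.py <<'E'
import numpy as np, cv2
from bench import sensors, vision, order, models
def ray(p,uv):
    E=np.array(p["extrinsics"]);R=E[:3,:3];t=E[:3,3]
    d=R.T@np.array([(uv[0]-p["cx"])/p["fx"],(uv[1]-p["cy"])/p["fy"],1.0]);return -R.T@t,d
def atz(p,uv,z):
    c,d=ray(p,uv);return c+d*(z-c[2])/d[2]
def proj(p,X):
    E=np.array(p["extrinsics"]);q=E[:3,:3]@np.array(X)+E[:3,3]
    return [p["fx"]*q[0]/q[2]+p["cx"],p["fy"]*q[1]/q[2]+p["cy"]]
def save(p,n):
    cv2.imwrite("pics/"+n,cv2.cvtColor(p["pixels"],cv2.COLOR_RGB2BGR))
def tri(ps,uvs):
    A=np.zeros((3,3));b=np.zeros(3)
    for p,u in zip(ps,uvs):
        c,d=ray(p,u);d/=np.linalg.norm(d);M=np.eye(3)-np.outer(d,d);A+=M;b+=M@c
    return np.linalg.solve(A,b)
def rect(p,m,z):
    cs,_=cv2.findContours(m.astype(np.uint8),cv2.RETR_EXTERNAL,cv2.CHAIN_APPROX_NONE)
    c=max(cs,key=cv2.contourArea)[:,0,:]
    w=np.array([atz(p,u,z)[:2] for u in c])*1000
    (cx,cy),(a,b),g=cv2.minAreaRect(w.astype(np.float32))
    if a<b:a,b,g=b,a,g+90
    g=(g+90)%180-90
    return [round(float(x),1) for x in (cx,cy,a,b,g)]
def pk(p,k):
    return np.array(p)
E
python3 - <<'E'
from h import *
np.set_printoptions(precision=3,suppress=True)
t=vision.camera("top");s=vision.camera("side");save(t,"t0.png");save(s,"s0.png")
print(sensors.state()["clock"])
for n in ["press","trough","head","press_foot","lever_hinge","lever_knob","scraper","rest","slat1","slat2","slat3","chip1","jar_a","jar_b","can"]:
    for nm,p in (("top",t),("side",s)):
        try:
            print(n,nm,[(round(o["confidence"],2),[int(x) for x in o["point"]]) for o in models.spot_point(p,n)][:6])
        except Exception as e: print(n,nm,e)
E
```

```text
0.1
press top [(0.97, [336, 250])]
press side [(0.68, [298, 228]), (0.29, [312, 166])]
trough top [(0.94, [287, 257])]
trough side [(0.71, [316, 288])]
head top [(0.76, [333, 214]), (0.46, [249, 275])]
head side [(0.78, [282, 200]), (0.58, [238, 214])]
press_foot top [(0.58, [198, 261]), (0.46, [337, 229])]
press_foot side []
lever_hinge top [(0.65, [392, 204]), (0.34, [355, 183])]
lever_hinge side [(0.7, [286, 163])]
lever_knob top [(0.62, [436, 276]), (0.48, [394, 230]), (0.47, [219, 209]), (0.34, [290, 257])]
lever_knob side [(0.64, [313, 168])]
scraper top [(0.64, [249, 276])]
scraper side [(0.83, [340, 332])]
rest top [(0.91, [249, 274])]
rest side [(0.58, [301, 254])]
slat1 top [(0.9, [270, 163]), (0.83, [150, 294]), (0.73, [199, 263]), (0.57, [435, 276]), (0.57, [202, 333]), (0.16, [394, 204])]
slat1 side [(0.89, [361, 465]), (0.72, [199, 294]), (0.7, [415, 396]), (0.63, [359, 170]), (0.63, [317, 385])]
slat2 top [(0.9, [270, 163]), (0.83, [150, 294]), (0.73, [199, 263]), (0.57, [435, 276]), (0.57, [202, 333]), (0.16, [394, 204])]
slat2 side [(0.89, [361, 465]), (0.72, [199, 294]), (0.7, [415, 396]), (0.63, [359, 170]), (0.63, [317, 385])]
slat3 top [(0.9, [270, 163]), (0.83, [150, 294]), (0.73, [199, 263]), (0.57, [435, 276]), (0.57, [202, 333]), (0.16, [394, 204])]
slat3 side [(0.89, [361, 465]), (0.72, [199, 294]), (0.7, [415, 396]), (0.63, [359, 170]), (0.63, [317, 385])]
chip1 top [(0.62, [314, 235]), (0.61, [201, 263]), (0.55, [324, 255]), (0.42, [348, 266]), (0.42, [342, 231])]
chip1 side [(0.63, [326, 247]), (0.57, [342, 231]), (0.56, [295, 232]), (0.44, [299, 256]), (0.17, [294, 142])]
jar_a top [(0.88, [217, 209]), (0.42, [314, 236]), (0.19, [395, 204])]
jar_a side [(0.76, [241, 358])]
jar_b top [(0.88, [217, 209]), (0.42, [314, 236]), (0.19, [395, 204])]
jar_b side [(0.76, [241, 358])]
can top [(0.6, [356, 182]), (0.41, [200, 261]), (0.33, [248, 276])]
can side [(0.67, [237, 218])]
```

View pics/t0.png

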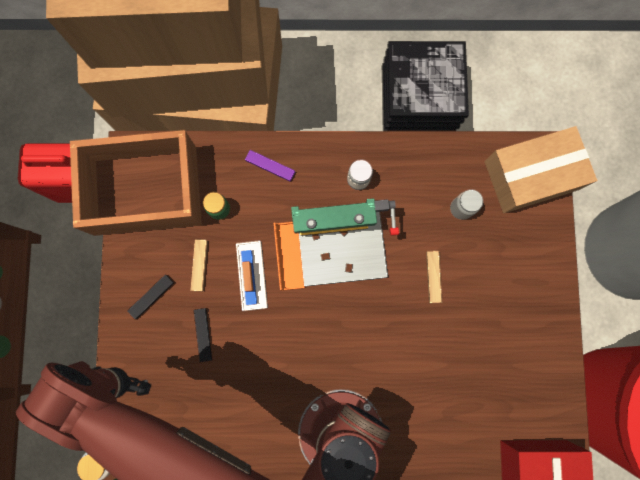

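View pics/s0.png

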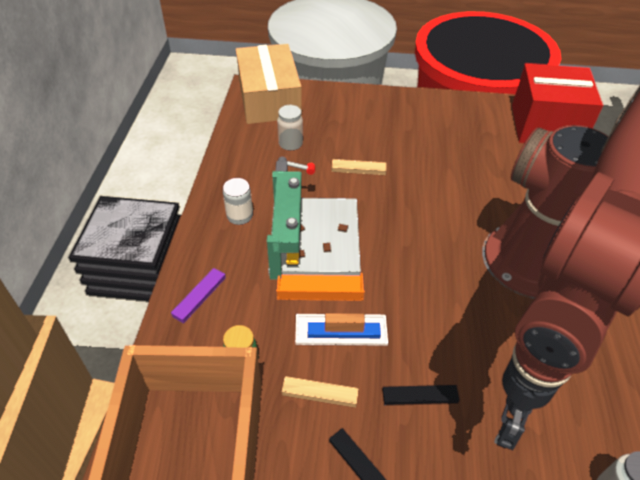

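```bash
python3 - <<'E'
from h import *
np.set_printoptions(precision=4,suppress=True)
t=vision.camera("top");s=vision.camera("side")
c=t["pixels"][190:300,265:410];cv2.imwrite("pics/c1.png",cv2.cvtColor(cv2.resize(c,None,fx=5,fy=5,interpolation=cv2.INTER_CUBIC),cv2.COLOR_RGB2BGR))
c=s["pixels"][140:350,220:410];cv2.imwrite("pics/c2.png",cv2.cvtColor(cv2.resize(c,None,fx=2.85,fy=2.85,interpolation=cv2.INTER_CUBIC),cv2.COLOR_RGB2BGR))
for nm,p in (("top",t),("side",s)):
    print(nm,p["fx"],p["cx"],p["cy"],"campos",ray(p,(0,0))[0])
    for n,z in (("press",.02),("trough",.036),("rest",.01),("scraper",.063),("slat1",.018),("chip1",.03),("jar_a",.12),("can",.11)):
        for o in models.outline_of(p,n):
            if o["confidence"]>.3: print(n,round(o["confidence"],2),[int(x) for x in o["point"]],int(o["region"].sum()),rect(p,o["region"],z))
print(sensors.state()["clock"])
E
```

```text
top 575.8679874221605 315.71028297666066 238.3936790133857 campos [0.3336 0.0838 1.8039]
press 0.61 [334, 245] 8290 [578.3, 8.9, 390.4, 260.2, -84.3]
trough 0.72 [332, 243] 8321 [577.7, 11.0, 381.4, 256.5, -83.6]
rest 0.75 [254, 273] 1002 [477.4, 277.7, 208.9, 77.0, 6.6]
rest 0.31 [357, 173] 595 [800.9, -63.0, 95.7, 76.8, -0.8]
scraper 0.91 [248, 276] 603 [468.4, 280.2, 165.7, 34.3, 6.1]
scraper 0.64 [465, 202] 691 [693.2, -388.7, 103.4, 75.7, -45.7]
slat1 0.97 [151, 294] 639 [410.6, 586.8, 158.0, 39.4, -45.0]
slat1 0.94 [434, 277] 667 [474.0, -290.0, 158.7, 42.8, 0.1]
slat1 0.84 [202, 335] 625 [296.8, 422.8, 156.4, 38.4, 8.7]
slat1 0.67 [198, 263] 629 [509.5, 440.6, 158.1, 38.8, -3.4]
chip1 0.67 [331, 241] 8301 [579.5, 9.4, 387.5, 256.6, -83.4]
chip1 0.37 [324, 256] 49 [536.0, 48.4, 21.7, 18.7, -90.0]
jar_a 0.74 [216, 204] 552 [677.8, 370.8, 86.2, 69.3, 45.3]
jar_a 0.73 [465, 201] 712 [680.8, -372.5, 102.4, 73.2, -45.7]
can 0.67 [354, 176] 582 [775.7, -54.5, 90.4, 73.0, -26.3]
side 576.6085424476136 314.07347644627083 236.19861417755325 campos [0.4602 1.0141 1.1544]
press 0.91 [312,
[... 262 characters left out ...]
0, 307.8, 162.3, 64.8, 5.9]
scraper 0.63 [309, 244] 9734 [572.6, -2.7, 503.2, 232.8, -82.7]
slat1 0.86 [351, 454] 1232 [420.6, 581.0, 131.9, 43.7, -46.1]
slat1 0.83 [199, 294] 1081 [822.4, 230.3, 168.9, 49.4, 64.4]
slat1 0.82 [359, 165] 629 [466.6, -276.4, 157.6, 54.4, 1.8]
slat1 0.75 [420, 395] 1409 [291.9, 430.5, 161.4, 43.2, 8.3]
slat1 0.65 [317, 390] 1401 [504.6, 448.0, 158.5, 44.6, -2.7]
chip1 0.62 [310, 240] 9773 [575.8, -32.2, 520.4, 239.5, -82.8]
chip1 0.56 [326, 249] 91 [527.9, 57.5, 33.6, 23.0, -83.1]
jar_a 0.73 [291, 128] 1037 [673.9, -308.6, 204.5, 71.5, -81.1]
jar_a 0.59 [239, 337] 622 [677.5, 394.4, 69.7, 53.0, 6.8]
can 0.62 [236, 201] 1080 [767.6, -4.1, 163.9, 70.4, -74.0]
2.5
```

View pics/c1.png

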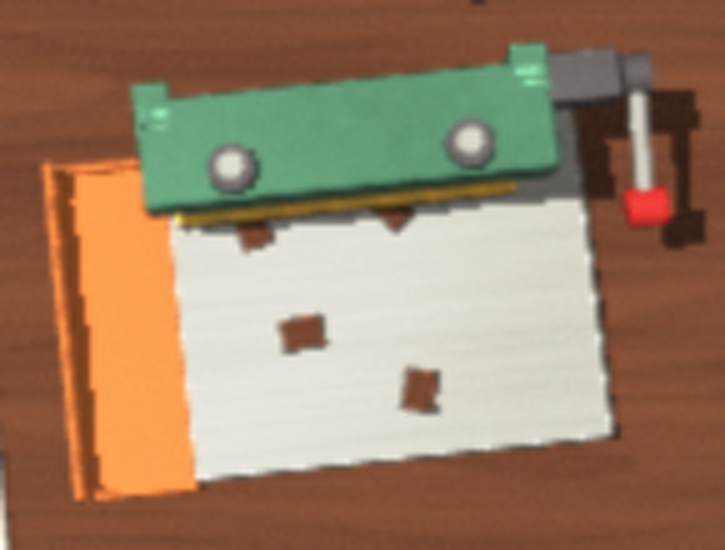

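View pics/c2.png

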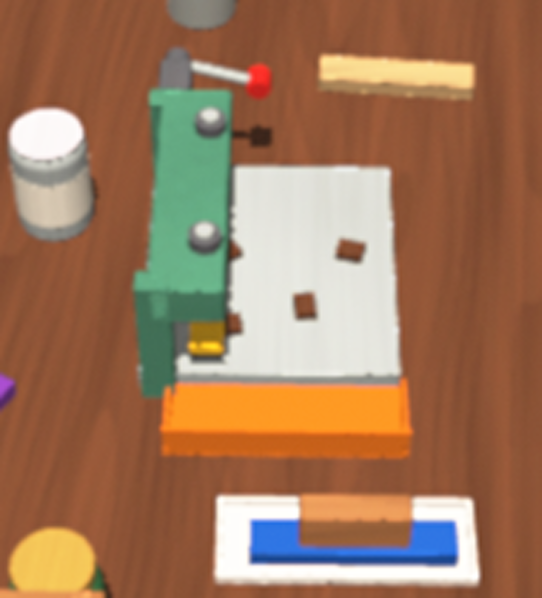

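```bash
python3 - <<'E'
from h import *
from scipy.optimize import least_squares
np.set_printoptions(precision=4,suppress=True)
t=vision.camera("top");s=vision.camera("side")
C=lambda p:np.array(p)/5+[265-.4,190-.4]
D=lambda p:np.array(p)/2.85+[220-.4,140-.4]
print(atz(t,C((612,437)),.02),atz(t,C((196,482)),.02),atz(s,D((389,168)),.02),atz(s,D((399,377)),.02))
obs=[(t,C((612,437)),(-.1,-.15,.02)),(t,C((196,482)),(-.1,.11,.02)),(s,D((389,168)),(-.1,-.15,.02)),(s,D((399,377)),(-.1,.11,.02)),
(t,C((648,207)),None),(s,D((259,80)),None),(t,C((557,167)),(.052,-.123,.145)),(t,C((150,210)),(.052,.123,.145))]
k=np.array((.105-.08*np.cos(.35),-.175,.13-.08*np.sin(.35)))
def f(x):
    c,s_=np.cos(x[2]),np.sin(x[2]);R=np.array([[c,-s_,0],[s_,c,0],[0,0,1]]);r=[]
    for p,u,X in obs: r+=list(np.array(proj(p,R@np.array(k if X is None else X)+[x[0],x[1],0]))-u)
    return r
q=least_squares(f,[.55,.03,.1]);print(q.x,np.degrees(q.x[2]),np.round(q.fun,2))
print(tri([t,s],[C((648,207)),D((259,80))]))
for o in models.outline_of(t,"rest")[:1]+models.outline_of(s,"rest")[:1]: pass
for nm,p in (("t",t),("s",s)):
    hsv=cv2.cvtColor(p["pixels"],cv2.COLOR_RGB2HSV)
    m=cv2.inRange(hsv,(105,120,60),(125,255,255));m[:, :200]=0;print(nm,"blue",rect(p,m,.024),m.sum()//255)
    m=cv2.inRange(hsv,(0,0,190),(180,40,255));
    m[:]=m*1; mm=np.zeros_like(m)
    if nm=="t": mm[235:315,230:270]=m[235:315,230:270]
    else: mm[310:350,290:392]=m[310:350,290:392]
    print("white",rect(p,mm,.010))
st=sensors.state();print(st["clock"],st["eef_pos"],st["eef_rot"])
E
```

```text
[ 0.4717 -0.1455  0.02  ] [0.4438 0.1124 0.02  ] [ 0.467  -0.1412  0.02  ] [0.4411 0.1174 0.02  ]
[0.5538 0.0139 0.0973] 5.57477994783935 [-0.11  0.93 -0.39  0.07 -0.54 -1.05 -0.89 -1.26 -0.5   0.86 -1.07  0.9
  1.17  0.86 -1.25  0.28]
[ 0.6001 -0.1584  0.1057]
t blue [471.9, 282.7, 164.7, 30.8, 6.4] 259
white [478.2, 277.0, 209.3, 76.5, 6.3]
s blue [466.7, 293.5, 164.1, 37.5, 6.8] 686
white [473.5, 280.7, 210.6, 78.9, 6.8]
2.7 [0.1869 0.5702 0.2423] [0.4956 3.1022 0.0001]
```

```bash
python3 -m crank '{"translation":[[0.52,-0.91,0.1],[0.52,-0.91,0.1],[0.52,-0.91,0.1],[0.52,-0.91,0.1],[0.52,-0.91,0.1]],"yaw":[0.033,0.033,0.033,0.033,0.033],"gripper":[0.6,0.6,0.6,0.6,0.6]}' 40
python3 -m crank '{"translation":[[0.52,-0.91,0],[0.52,-0.91,0],[0.52,-0.91,0],[0.52,-0.91,0],[0.52,-0.91,0]],"yaw":[0.033,0.033,0.033,0.033,0.033],"gripper":[0.6,0.6,0.6,0.6,0.6]}'
python3 -m crank '{"translation":[[0.52,-0.91,0],[0.52,-0.91,0],[0.52,-0.91,0],[0.52,-0.91,0],[0.52,-0.91,0]],"yaw":[0,0,0,0,0],"gripper":[0.6,0.6,0.6,0.6,0.6]}'
python3 -m crank '{"translation":[[0.5,-0.9,0],[0.5,-0.9,0],[0.5,-0.9,0],[0.5,-0.9,0],[0.5,-0.9,0],[0.5,-0.9,0]],"yaw":[0,0,0,0,0,0],"gripper":[0.6,0.6,0.6,0.6,0.6,0.6]}'
python3 -c "
from h import *
s=sensors.state();print(s['joint_pos'],s['eef_rot'],s['gripper_width'])"
```

```text
clock: 3.12
eef_pos: [0.2895, 0.3896, 0.2622]
eef_rot: [0.171, 3.137, 0.001]
contact_force: [1.1, 0.4, 0.6]
gripper_width: 0.0512
grip_force: 0.0
clock: 3.53
eef_pos: [0.389, 0.2157, 0.2623]
eef_rot: [-0.154, 3.137, 0.0]
contact_force: [1.1, -0.1, -0.1]
gripper_width: 0.0513
grip_force: 0.0
clock: 3.95
eef_pos: [0.4925, 0.0344, 0.2623]
eef_rot: [-0.153, 3.137, -0.0]
contact_force: [0.1, 0.4, 0.1]
gripper_width: 0.0511
grip_force: 0.0
clock: 4.45
eef_pos: [0.5934, -0.1493, 0.2589]
eef_rot: [0.146, -3.136, -0.0]
contact_force: [-0.4, 0.4, -0.9]
gripper_width: 0.0512
grip_force: 0.0
[-4.59419322e-01  1.48441001e-01  1.75242054e-01  1.59965951e+00
 -1.14045658e-03 -5.52580156e-01] [ 1.46175901e-01 -3.13583105e+00 -3.02978026e-06] 0.05124568982844199
```

```bash
python3 -m crank '{"translation":[[0.01,0,-0.5],[0.01,0,-0.5],[0.01,0,-0.5],[0.01,0,-0.5],[0.01,0,-0.5]],"yaw":[0,0,0,0,0],"gripper":[0.6,0.6,0.6,0.6,0.6]}'
python3 - <<'E'
from h import *
t=vision.camera("top");s=vision.camera("side")
a=t["pixels"][170:270,330:460];b=s["pixels"][110:210,250:380]
c=np.hstack([cv2.resize(x,None,fx=3,fy=3,interpolation=cv2.INTER_CUBIC) for x in(a,b)])
cv2.imwrite("pics/k1.png",c[...,::-1])
E
```

```text
clock: 4.87
eef_pos: [0.5933, -0.1431, 0.1617]
eef_rot: [0.154, -3.136, -0.001]
contact_force: [0.3, -0.5, 0.7]
gripper_width: 0.0515
grip_force: 0.0
```

View pics/k1.png

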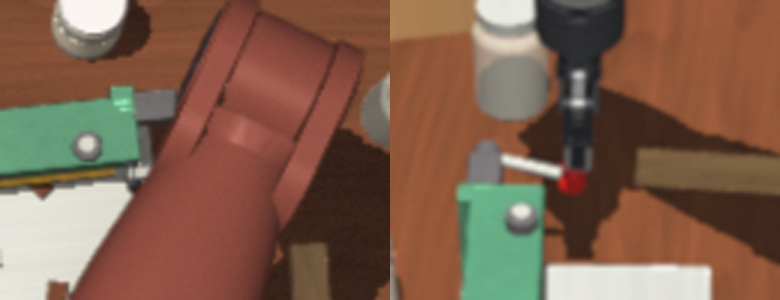

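```bash
python3 -m crank '{"translation":[[0,0,0],[0,0,0]],"yaw":[0,0],"gripper":[0.6,0.6]}'
```

```text
clock: 5.13
eef_pos: [0.5948, -0.1438, 0.1641]
eef_rot: [-0.154, 3.135, -0.002]
contact_force: [0.5, 0.0, 0.0]
gripper_width: 0.0509
grip_force: 0.0
```

```bash
python3 -m crank '{"translation":[[0.03,-0.07,0],[0.03,-0.07,0],[0.03,-0.07,-0.17],[0.03,-0.07,-0.34],[0.03,-0.07,-0.34],[0.03,-0.07,-0.34]],"yaw":[0,0,0,0,0,0],"gripper":[0.6,0.6,0.6,0.6,0.6,0.6]}'
python3 -m crank '{"translation":[[0,0,0],[0,0,0],[0,0,0],[0,0,0],[0,0,0],[0,0,0]],"yaw":[0,0,0,0,0,0],"gripper":[0.1,0.1,0.1,0.1,0.1,0.1]}' 40
```

```text
clock: 5.63
eef_pos: [0.5986, -0.1565, 0.0931]
eef_rot: [0.154, -3.135, -0.003]
contact_force: [0.1, -0.1, -0.0]
gripper_width: 0.0513
grip_force: 0.0
clock: 6.13
eef_pos: [0.6013, -0.158, 0.0965]
eef_rot: [-0.154, 3.134, -0.003]
contact_force: [0.5, -0.2, 6.1]
gripper_width: 0.0233
grip_force: 42.6
```

```bash
python3 -m crank '{"translation":[[-0.016,-0.002,0.058],[-0.023,-0.002,0.117],[-0.019,-0.002,0.177],[-0.012,-0.001,0.236],[0.01,0.001,0.292],[0.035,0.003,0.346],[0.07,0.007,0.392],[0.111,0.011,0.437],[0.16,0.016,0.475],[0.2,0.02,0.495]],"yaw":[0,0,0,0,0,0,0,0,0,0],"gripper":[0.1,0.1,0.1,0.1,0.1,0.1,0.1,0.1,0.1,0.1]}' 60
python3 -m crank '{"translation":[[0,0,0],[0,0,0],[0.01,0,0],[0.01,0,0]],"yaw":[0,0,0,0],"gripper":[0.1,0.1,0.1,0.1]}'
python3 - <<'E'
from h import *
t=vision.camera("top");s=vision.camera("side")
for nm,p in (("t",t),("s",s)): print(models.spot_point(p,"lever_knob")[:2])
b=s["pixels"][110:230,230:390]
cv2.imwrite("pics/k2.png",cv2.resize(b,None,fx=3,fy=3)[...,::-1])
E
```

```text
clock: 6.97
eef_pos: [0.6375, -0.1541, 0.1924]
eef_rot: [0.152, -3.131, 0.001]
contact_force: [-12.9, -3.5, -2.2]
gripper_width: 0.023
grip_force: 58.8
clock: 7.3
eef_pos: [0.6397, -0.1539, 0.1933]
eef_rot: [0.153, -3.133, 0.001]
contact_force: [-12.1, -1.2, 2.8]
gripper_width: 0.0229
grip_force: 41.6
[]
[{'point': [297.8, 140.7], 'confidence': 0.49}, {'point': [286.9, 199.6], 'confidence': 0.35}]
```

View pics/k2.png

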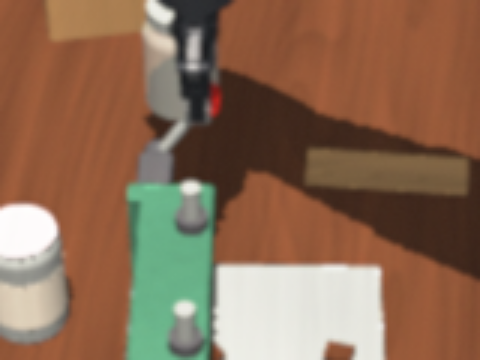

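```bash
python3 - <<'E'
from h import *
s=vision.camera("side")
for q in (0,.8,1,1.2,1.3,1.45):
    k=np.array((.105-.08*np.cos(q-.35),-.175,.13+.08*np.sin(q-.35)))
    c,d=np.cos(.0985),np.sin(.0985)
    print(q,np.round(proj(s,[.554+c*k[0]-d*k[1],.014+d*k[0]+c*k[1],k[2]]),1))
h=cv2.cvtColor(s["pixels"],cv2.COLOR_RGB2HSV);m=cv2.inRange(h,(0,180,130),(6,255,255))|cv2.inRange(h,(174,180,130),(180,255,255));m[:110]=0;m[210:]=0;m[:,:250]=0;m[:,360:]=0
v,u=np.nonzero(m);print(len(u),u.mean(),v.mean(),u.min(),u.max(),v.min(),v.max())
st=sensors.state();print(st["gripper_width"],st["grip_force"])
E
```

```text
0 [309.2 168.6]
0.8 [308.1 150.9]
1 [304.9 146.8]
1.2 [300.7 143.3]
1.3 [298.3 141.7]
1.45 [294.3 139.8]
15 301.46666666666664 144.26666666666668 301 302 141 148
0.02254363904168282 61.133190393447876
```

```bash
python3 -m crank '{"translation":[[0.03,0,0.01],[0.03,0,0.01],[0.03,0,0.01],[0.03,0,0.01],[0.03,0,0.01],[0.03,0,0.01],[0.03,0,0.01]],"yaw":[0,0,0,0,0,0,0],"gripper":[0.1,0.1,0.1,0.6,0.6,0.6,0.6]}' 60
python3 -m crank '{"translation":[[-0.05,0,0.1],[-0.05,0,0.45],[-0.05,0,0.5],[-0.05,0,0.5],[-0.2,0.5,0.5],[-0.35,0.9,0.5],[-0.4,0.95,0.5],[-0.4,0.95,0.5],[-0.4,0.95,0.5]],"yaw":[0,0,0,0,0,0,0,0,0],"gripper":[0.6,0.6,0.6,0.6,0.6,0.6,0.6,0.6,0.6]}'
python3 - <<'E'
from h import *
s=vision.camera("side")
h=cv2.cvtColor(s["pixels"],cv2.COLOR_RGB2HSV);m=cv2.inRange(h,(0,180,130),(6,255,255))|cv2.inRange(h,(174,180,130),(180,255,255));m[:110]=0;m[210:]=0;m[:,:250]=0;m[:,360:]=0
v,u=np.nonzero(m);print(len(u),u.mean(),v.mean(),u.min(),u.max(),v.min(),v.max())
E
```

```text
clock: 8.13
eef_pos: [0.6481, -0.1535, 0.1955]
eef_rot: [-0.154, 3.137, -0.0]
contact_force: [0.1, 0.1, -0.7]
gripper_width: 0.0517
grip_force: 0.0
clock: 8.88
eef_pos: [0.5668, 0.0387, 0.2954]
eef_rot: [-0.154, 3.137, 0.0]
contact_force: [0.8, -0.5, 0.9]
gripper_width: 0.051
grip_force: 0.0
74 296.3783783783784 141.47297297297297 293 300 136 147
```

```bash
python3 - <<'E'
from h import *
t=vision.camera("top");s=vision.camera("side")
for nm,p,box in (("t",t,(235,315,225,275)),("s",s,(300,355,285,400))):
    h=cv2.cvtColor(p["pixels"],cv2.COLOR_RGB2HSV);a,b,c,d=box
    print(nm,[ (o["confidence"],o["point"]) for o in models.spot_point(p,"scraper")[:2]],[np.round(atz(p,o["point"],.004),4) for o in models.spot_point(p,"scraper")[:1]])
    for k,lo,hi,z in (("grip",(3,80,90),(22,255,255),.067),("blue",(105,120,60),(125,255,255),.024),("white",(0,0,150),(180,60,255),.01)):
        m=np.zeros(h.shape[:2],np.uint8);m[a:b,c:d]=cv2.inRange(h[a:b,c:d],lo,hi)
        print(k,m.sum()//255,rect(p,m,z))
c=t["pixels"][235:315,225:275];cv2.imwrite("pics/g.png",cv2.resize(np.hstack([c,np.zeros((80,50,3),np.uint8)]),None,fx=6,fy=6)[...,::-1])
E
```

```text
t [(0.62, [247.7, 278.1])] [array([0.4694, 0.2881, 0.004 ])]
grip 2464 [476.7, 276.4, 240.3, 149.3, 0.6]
blue 256 [420.3, 274.9, 58.4, 30.7, 1.0]
white 961 [478.0, 276.6, 211.6, 78.1, 6.4]
s [(0.8, [341.7, 335.7]), (0.33, [297.8, 230.8])] [array([0.4704, 0.2969, 0.004 ])]
grip 4129 [468.5, 311.0, 262.0, 140.5, 6.8]
blue 686 [466.7, 293.5, 164.1, 37.5, 6.8]
white 1326 [473.8, 282.0, 212.0, 81.6, 6.8]
```

View pics/g.png

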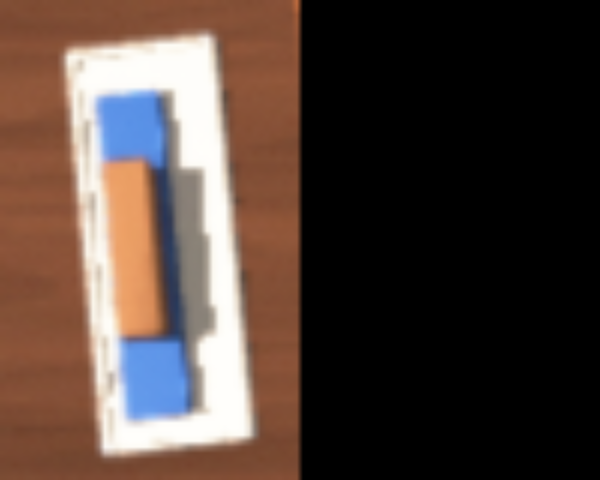

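```bash
python3 - <<'E'
from h import *
t=vision.camera("top");s=vision.camera("side")
G=[(np.array(u)-.5*6+3)/6+[225-.5,235-.5] for u in ((103,160),(152,158),(167,335),(118,337),(97,95),(160,92),(188,412),(127,418))]
W=[atz(t,u,.067)[:2] for u in G[:4]]+[atz(t,u,.024)[:2] for u in G[4:]]
W=np.round(W,4);print(W[:4].mean(0),W[4:].mean(0));d=(W[4]+W[5]-W[6]-W[7]);print(np.degrees(np.arctan2(d[1],d[0])))
# chips, top z=.03
C=lambda p:np.array(p)/5+[265-.4,190-.4]
P=np.array([.554,.014]);e=np.array([np.cos(.0985),np.sin(.0985)]);f=np.array([-e[1],e[0]])
for c in ((255,235),(395,217),(302,333),(420,390)):
    w=atz(t,C(c),.03)[:2]+[-.002,.002]-P;print(np.round([w@e,w@f],3))
h=cv2.cvtColor(s["pixels"],cv2.COLOR_RGB2HSV);m=np.zeros((480,640),np.uint8);m[300:345,290:395]=cv2.inRange(h[300:345,290:395],(95,100,60),(130,255,255))
v,u=np.nonzero(m);i=v>v.max()-3;print(u.min(),u.max(),v.min(),v.max(),atz(s,(u.min(),v[u==u.min()].mean()),.014),atz(s,(u.max(),v[u==u.max()].mean()),.014))
E
```

```text
[0.471875 0.2832  ] [0.4722   0.283975]
6.110622812449452
[0.047 0.06 ]
[ 0.05  -0.028]
[-0.017  0.037]
[-0.059 -0.032]
308 380 323 337 [0.54904836 0.29575921 0.014     ] [0.38321515 0.28542517 0.014     ]
```

```bash
python3 -m crank '{"translation":[[-0.27,0.62,0],[-0.54,0.98,0],[-0.54,0.98,0],[-0.54,0.98,0],[-0.54,0.98,0],[-0.54,0.98,0],[-0.54,0.98,0],[-0.54,0.98,0]],"yaw":[0.001,0.001,0.001,0.001,0.001,0.001,0.001,0.001],"gripper":[0.7,0.7,0.7,0.7,0.7,0.7,0.7,0.7]}'
python3 -m crank '{"translation":[[0,0.25,-0.3],[0,0.25,-0.6],[0,0.25,-0.8],[0,0.25,-0.95],[0,0.25,-0.95],[0,0.25,-0.95],[0,0.25,-0.95]],"yaw":[0,0,0,0,0,0,0],"gripper":[0.7,0.7,0.7,0.7,0.7,0.7,0.7]}'
python3 -c "
from h import *
t=vision.camera('top');s=vision.camera('side')
a=t['pixels'][220:320,210:340];b=s['pixels'][270:370,270:400]
cv2.imwrite('pics/g2.png',np.hstack([cv2.resize(x,None,fx=3,fy=3) for x in(a,b)])[...,::-1])"
```

```text
clock: 10.0
eef_pos: [0.46, 0.2327, 0.295]
eef_rot: [-0.165, 3.137, -0.0]
contact_force: [-0.6, -0.6, 0.2]
gripper_width: 0.0598
grip_force: 0.0
clock: 10.58
eef_pos: [0.4594, 0.281, 0.1038]
eef_rot: [0.161, -3.134, 0.002]
contact_force: [0.4, -0.0, 0.7]
gripper_width: 0.0595
grip_force: 0.0
```

View pics/g2.png

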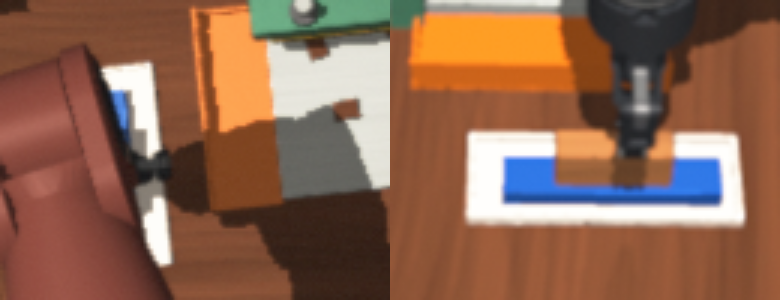

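```bash
python3 -m crank '{"translation":[[0,0.015,-0.1],[0,0.015,-0.2],[0,0.015,-0.29],[0,0.015,-0.29],[0,0.015,-0.29],[0,0.015,-0.29],[0,0.015,-0.29],[0,0.015,-0.29],[0,0.015,-0.29],[0,0.015,-0.29]],"yaw":[0,0,0,0,0,0,0,0,0,0],"gripper":[0.7,0.7,0.7,0.7,0.7,0.7,0.1,0.1,0.1,0.1]}' 100
python3 -m crank '{"translation":[[0,0,0],[0,0,0]],"yaw":[0,0],"gripper":[0.1,0.1]}'
```

```text
clock: 11.52
eef_pos: [0.4606, 0.2857, 0.0481]
eef_rot: [-0.163, 3.136, 0.0]
contact_force: [-0.5, -1.2, 6.3]
gripper_width: 0.0224
grip_force: 97.7
clock: 11.68
eef_pos: [0.4606, 0.2857, 0.0481]
eef_rot: [-0.163, 3.136, 0.0]
contact_force: [0.1, -0.3, 5.5]
gripper_width: 0.0224
grip_force: 97.7
```

```bash
python3 -m crank '{"translation":[[0,0,0.15],[0,0,0.3],[0,0,0.45],[0,0,0.6],[0,0,0.6],[0,0,0.6]],"yaw":[0,0,0,0,0,0],"gripper":[0.1,0.1,0.1,0.1,0.1,0.1]}' 100
python3 -m crank '{"translation":[[0,-0.1,0],[0,-0.25,0],[0.03,-0.4,0],[0.06,-0.55,0],[0.09,-0.7,0],[0.11,-0.85,0],[0.13,-1,0],[0.13,-1,0]],"yaw":[-0.001,-0.001,-0.001,-0.001,-0.001,-0.001,-0.001,-0.001],"gripper":[0.1,0.1,0.1,0.1,0.1,0.1,0.1,0.1]}'
python3 -m crank '{"translation":[[0,-0.1,0],[0,-0.25,0],[0.03,-0.4,0],[0.06,-0.55,0],[0.09,-0.7,0],[0.11,-0.85,0],[0.13,-1,0],[0.13,-1,0],[0.13,-1,0]],"yaw":[0,0,0,0,0,0,0,0,0],"gripper":[0.1,0.1,0.1,0.1,0.1,0.1,0.1,0.1,0.1]}'
python3 - <<'E'
from h import *
t=vision.camera("top");s=vision.camera("side")
a=t["pixels"][190:300,270:400];b=s["pixels"][150:300,240:400]
cv2.imwrite('pics/g3.png',np.hstack([cv2.resize(x,(400,350)) for x in(a,b)])[...,::-1])
E
```

```text
clock: 12.18
eef_pos: [0.4609, 0.286, 0.1688]
eef_rot: [-0.164, 3.134, 0.002]
contact_force: [0.4, 1.0, -3.1]
gripper_width: 0.0227
grip_force: 98.3
clock: 12.85
eef_pos: [0.4856, 0.0815, 0.1651]
eef_rot: [0.148, -3.136, 0.002]
contact_force: [-0.2, 0.1, -1.9]
gripper_width: 0.0229
grip_force: 98.7
clock: 13.6
eef_pos: [0.511, -0.1151, 0.1652]
eef_rot: [0.15, -3.136, -0.003]
contact_force: [0.3, 1.0, -1.8]
gripper_width: 0.0223
grip_force: 99.0
```

View pics/g3.png

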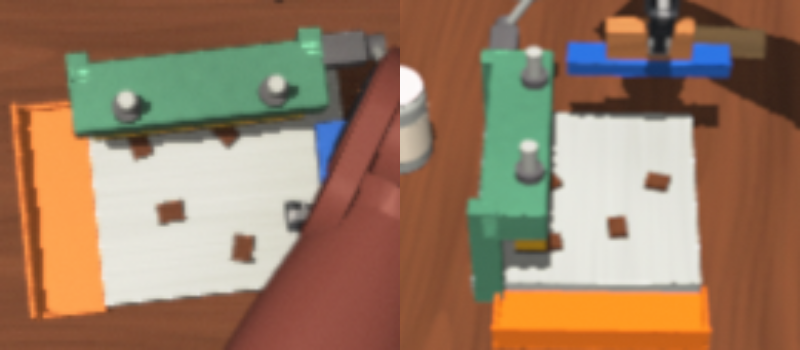

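```bash
python3 -m crank '{"translation":[[0,-0.02,-0.15],[0,-0.02,-0.3],[0,-0.02,-0.42],[0,-0.02,-0.48],[0,-0.02,-0.5],[0,-0.02,-0.51],[0,-0.02,-0.51]],"yaw":[0,0,0,0,0,0,0],"gripper":[0.1,0.1,0.1,0.1,0.1,0.1,0.1]}' 100
python3 -m crank '{"translation":[[0.04,0.004,0],[0.08,0.008,0],[0.12,0.012,0],[0.16,0.016,0],[0.2,0.02,0],[0.23,0.023,0],[0.23,0.023,0],[0.23,0.023,0]],"yaw":[0,0,0,0,0,0,0,0],"gripper":[0.1,0.1,0.1,0.1,0.1,0.1,0.1,0.1]}'
```

```text
clock: 14.28
eef_pos: [0.5124, -0.1182, 0.066]
eef_rot: [-0.155, 3.137, -0.001]
contact_force: [-0.2, -0.2, -2.5]
gripper_width: 0.0231
grip_force: 99.3
clock: 14.95
eef_pos: [0.558, -0.1137, 0.0648]
eef_rot: [0.154, -3.137, -0.0]
contact_force: [-0.2, 0.7, -1.2]
gripper_width: 0.0226
grip_force: 99.3
```

```bash
python3 -m crank '{"translation":[[0.01,0,-0.008],[0.005,0.05,-0.01],[0,0.1,-0.01],[-0.005,0.15,-0.01],[-0.01,0.2,-0.01],[-0.015,0.25,-0.01],[-0.02,0.3,-0.01],[-0.025,0.35,-0.01],[-0.03,0.4,-0.01],[-0.035,0.45,-0.01]],"yaw":[0,0,0,0,0,0,0,0,0,0],"gripper":[0.1,0.1,0.1,0.1,0.1,0.1,0.1,0.1,0.1,0.1]}' 110
python3 -m crank '{"translation":[[-0.005,0.05,0],[-0.01,0.1,0],[-0.015,0.15,0],[-0.02,0.2,0],[-0.025,0.25,0],[-0.03,0.3,0],[-0.035,0.35,0],[-0.04,0.4,0],[-0.04,0.4,0]],"yaw":[0,0,0,0,0,0,0,0,0],"gripper":[0.1,0.1,0.1,0.1,0.1,0.1,0.1,0.1,0.1]}'
python3 - <<'E'
from h import *
t=vision.camera("top");s=vision.camera("side")
a=t["pixels"][190:300,270:400];b=s["pixels"][150:300,240:400]
cv2.imwrite('pics/g4.png',np.hstack([cv2.resize(x,(400,350)) for x in(a,b)])[...,::-1])
E
```

```text
clock: 15.78
eef_pos: [0.5515, -0.024, 0.0642]
eef_rot: [-0.153, 3.136, -0.003]
contact_force: [0.9, -5.1, 5.7]
gripper_width: 0.0225
grip_force: 109.6
clock: 16.53
eef_pos: [0.5433, 0.0576, 0.0642]
eef_rot: [-0.155, 3.136, -0.0]
contact_force: [-0.0, 2.2, 7.6]
gripper_width: 0.0224
grip_force: 109.9
```

View pics/g4.png

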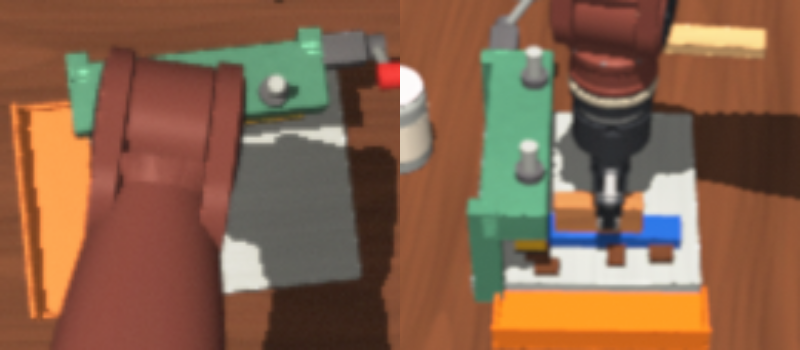

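```bash
python3 -m crank '{"translation":[[-0.005,0.05,0],[-0.01,0.1,0],[-0.015,0.15,0],[-0.02,0.2,0],[-0.025,0.25,0],[-0.03,0.3,0],[-0.034,0.335,0],[-0.034,0.335,0],[-0.034,0.335,0],[-0.034,0.335,0]],"yaw":[0,0,0,0,0,0,0,0,0,0],"gripper":[0.1,0.1,0.1,0.1,0.1,0.1,0.1,0.1,0.1,0.1]}' 110
python3 - <<'E'
from h import *
t=vision.camera("top");s=vision.camera("side")
a=t["pixels"][190:300,270:400];b=s["pixels"][180:300,260:400]
cv2.imwrite('pics/g5.png',np.hstack([cv2.resize(x,(400,350)) for x in(a,b)])[...,::-1])
E
```

```text
clock: 17.47
eef_pos: [0.5364, 0.1243, 0.0641]
eef_rot: [-0.155, 3.136, 0.002]
contact_force: [-0.2, 3.2, 7.8]
gripper_width: 0.0219
grip_force: 109.8
```

View pics/g5.png

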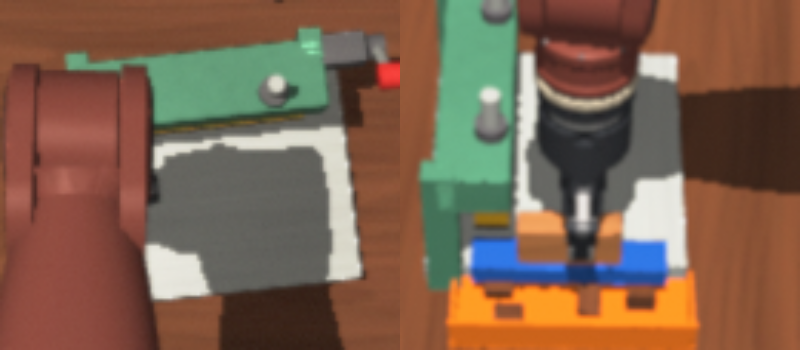

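```bash
python3 -m crank '{"translation":[[0,0,0.02],[0,0,0.04],[-0.05,-0.005,0.04],[-0.12,-0.012,0.04],[-0.2,-0.02,0.04],[-0.28,-0.028,0.04],[-0.28,-0.028,0.04],[-0.28,-0.028,0.2],[-0.28,-0.028,0.4],[-0.28,-0.028,0.5]],"yaw":[0,0,0,0,0,0,0,0,0,0],"gripper":[0.1,0.1,0.1,0.1,0.1,0.1,0.1,0.1,0.1,0.1]}' 110
python3 -m crank '{"translation":[[-0.02,0.1,0],[-0.03,0.25,0],[-0.05,0.4,0],[-0.07,0.55,0],[-0.07,0.7,0],[-0.07,0.8,0],[-0.07,0.81,0],[-0.07,0.81,0],[-0.07,0.81,0]],"yaw":[0.001,0.001,0.001,0.001,0.001,0.001,0.001,0.001,0.001],"gripper":[0.1,0.1,0.1,0.1,0.1,0.1,0.1,0.1,0.1]}'
python3 - <<'E'
from h import *
t=vision.camera("top");s=vision.camera("side")
save(t,"x1.png")
b=s["pixels"][180:310,260:400];a=t["pixels"][190:300,260:390]
cv2.imwrite('pics/g6.png',np.hstack([cv2.resize(a,(400,340)),cv2.resize(b,(400,370))[:340]])[...,::-1])
print([(round(o["confidence"],2),np.round(o["point"])) for o in models.spot_point(s,"chip1")],[(round(o["confidence"],2),np.round(o["point"])) for o in models.spot_point(t,"chip1")])
E
```

```text
clock: 18.4
eef_pos: [0.4811, 0.1177, 0.1669]
eef_rot: [-0.153, 3.134, -0.0]
contact_force: [1.0, 0.5, -1.5]
gripper_width: 0.0224
grip_force: 108.5
clock: 19.15
eef_pos: [0.466, 0.2793, 0.1628]
eef_rot: [0.164, -3.137, 0.001]
contact_force: [-0.2, -0.9, -1.6]
gripper_width: 0.0226
grip_force: 108.7
[(0.6, array([296., 286.])), (0.38, array([294., 281.])), (0.36, array([322., 284.]))] [(0.56, array([291., 233.])), (0.53, array([293., 260.])), (0.44, array([296., 272.])), (0.42, array([284., 240.]))]
```

View pics/g6.png

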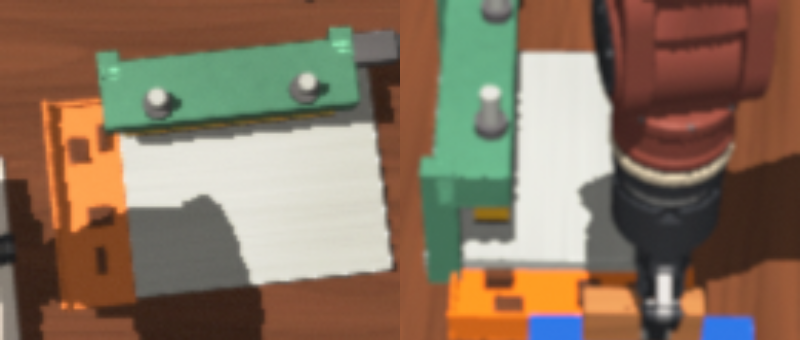

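```bash
python3 -m crank '{"translation":[[0,0.005,-0.15],[0,0.005,-0.3],[0,0.005,-0.42],[0,0.005,-0.5],[0,0.005,-0.54],[0,0.005,-0.56],[0,0.005,-0.57],[0,0.005,-0.57],[0,0.005,-0.57]],"yaw":[0,0,0,0,0,0,0,0,0],"gripper":[0.1,0.1,0.1,0.1,0.1,0.1,0.1,0.1,0.1]}'
python3 -m crank '{"translation":[[0,0,0],[0,0,0],[0,0,0],[0,0,0],[0,0,0],[0,0,0],[0,0,0.15],[0,0,0.4],[0,0,0.7],[0,0,0.8]],"yaw":[0,0,0,0,0,0,0,0,0,0],"gripper":[0.25,0.45,0.7,0.7,0.7,0.7,0.7,0.7,0.7,0.7]}' 60
python3 - <<'E'
from h import *
t=vision.camera("top");s=vision.camera("side")
for nm,p in (("t",t),("s",s)):
    for o in models.outline_of(p,"slat1"):
        if o["confidence"]>.3: print(nm,round(o["confidence"],2),[int(x) for x in o["point"]],rect(p,o["region"],.018 if nm=="t" else .009),rect(p,o["region"],.018))
    for o in models.outline_of(p,"rest")[:2]+models.outline_of(p,"scraper")[:2]: print(nm,round(o["confidence"],2),rect(p,o["region"],.01))
E
```

```text
clock: 20.1
eef_pos: [0.4669, 0.2808, 0.0503]
eef_rot: [-0.163, 3.136, 0.001]
contact_force: [0.0, -0.2, -1.8]
gripper_width: 0.0221
grip_force: 108.7
clock: 20.93
eef_pos: [0.4655, 0.2805, 0.2057]
eef_rot: [0.164, -3.137, 0.0]
contact_force: [1.0, -0.1, -0.9]
gripper_width: 0.0599
grip_force: 0.0
t 0.87 [436, 276] [473.9, -290.6, 159.6, 40.3, 2.0] [473.9, -290.6, 159.6, 40.3, 2.0]
t 0.81 [204, 337] [296.1, 424.2, 159.4, 35.3, 9.1] [296.1, 424.2, 159.4, 35.3, 9.1]
t 0.74 [271, 162] [828.0, 223.2, 162.7, 39.6, 64.3] [828.0, 223.2, 162.7, 39.6, 64.3]
t 0.6 [151, 294] [412.0, 586.9, 160.6, 40.7, -45.4] [412.0, 586.9, 160.6, 40.7, -45.4]
t 0.81 [554.3, 265.4, 80.8, 50.5, 33.4]
t 0.69 [800.9, -63.1, 95.6, 77.0, -0.5]
t 0.76 [537.0, 281.8, 57.6, 27.3, 14.9]
t 0.4 [703.4, -402.3, 108.8, 78.0, -45.7]
s 0.97 [318, 389] [505.0, 444.0, 159.3, 43.9, -3.3] [504.6, 448.5, 158.0, 43.6, -3.3]
s 0.82 [354, 458] [418.6, 577.9, 129.2, 41.2, -44.2] [419.0, 581.3, 128.1, 40.8, -44.2]
s 0.7 [199, 294] [824.5, 225.7, 168.1, 47.2, 63.1] [821.7, 231.9, 166.8, 46.8, 63.1]
s 0.64 [415, 395] [290.3, 426.2, 163.0, 45.9, 6.8] [291.7, 430.8, 161.8, 45.6, 6.8]
s 0.95 [472.7, 284.6, 214.0, 81.4, 6.8]
s 0.94 [472.4, 271.0, 172.3, 71.5, 6.8]
s 0.49 [626.5, -76.2, 644.0, 226.9, -69.7]
```

```bash
python3 -m crank '{"translation":[[0.02,0.2,0],[0.04,0.4,0],[0.06,0.6,0],[0.08,0.8,0],[0.08,0.815,0],[0.08,0.815,0],[0.08,0.815,-0.3],[0.08,0.815,-0.5],[0.08,0.815,-0.6],[0.08,0.815,-0.6]],"yaw":[-0.026,-0.026,-0.026,-0.026,-0.026,-0.026,-0.026,-0.026,-0.026,-0.026],"gripper":[0.75,0.75,0.75,0.75,0.75,0.75,0.75,0.75,0.75,0.75]}' 60
python3 - <<'E'
from h import *
t=vision.camera("top");s=vision.camera("side")
for o in models.outline_of(s,"slat3")+models.outline_of(s,"scraper")[:1]+models.outline_of(s,"rest")[:1]:
    if o["confidence"]>.3: print(round(o["confidence"],2),[int(x) for x in o["point"]],rect(s,o["region"],.009))
a=t["pixels"][210:310,170:300];b=s["pixels"][300:430,260:400]
cv2.imwrite('pics/g7.png',np.hstack([cv2.resize(a,(400,308)),cv2.resize(b,(400,371))[:308]])[...,::-1])
E
```

```text
clock: 22.17
eef_pos: [0.4775, 0.4395, 0.0751]
eef_rot: [-0.094, -3.129, 0.011]
contact_force: [-1.2, -1.0, -0.9]
gripper_width: 0.0636
grip_force: 0.0
0.91 [360, 166] [468.2, -286.1, 162.8, 57.7, -0.1]
0.81 [354, 454] [419.2, 577.2, 130.5, 42.1, -45.1]
0.73 [313, 391] [505.4, 443.4, 161.7, 46.1, -4.3]
0.67 [199, 297] [823.0, 224.7, 172.0, 49.6, 64.7]
0.58 [419, 396] [289.6, 426.0, 164.0, 44.5, 8.1]
0.83 [361, 329] [411.4, 277.2, 51.7, 43.4, 6.8]
0.83 [364, 338] [401.2, 274.2, 81.6, 66.9, -85.8]
```

```bash
python3 -m crank '{"translation":[[0.01,0.01,0],[0.01,0.01,-0.1],[0.01,0.01,-0.2],[0.01,0.01,-0.27],[0.01,0.01,-0.29],[0.01,0.01,-0.29],[0.01,0.01,-0.29],[0.01,0.01,-0.29]],"yaw":[0,0,0,0,0,0,0,0],"gripper":[0.75,0.75,0.75,0.75,0.75,0.75,0.75,0.75]}' 60
python3 -m crank '{"translation":[[0,0,0],[0,0,0],[0,0,0],[0,0,0],[0,0,0],[0,0,0]],"yaw":[0,0,0,0,0,0],"gripper":[0.2,0.2,0.2,0.2,0.2,0.2]}' 60
```

```text
clock: 23.08
eef_pos: [0.4849, 0.4461, 0.0276]
eef_rot: [0.093, 3.138, 0.002]
contact_force: [-0.7, -0.5, 0.2]
gripper_width: 0.0638
grip_force: 0.0
clock: 23.58
eef_pos: [0.4861, 0.4487, 0.0305]
eef_rot: [0.091, 3.135, 0.011]
contact_force: [-2.0, 7.0, 17.0]
gripper_width: 0.0174
grip_force: 22.0
```

```bash
python3 -m crank '{"translation":[[0,0,0.03],[0,0,0.05],[0,0,0.05],[0,0,0.1],[0,0,0.2],[0,0,0.2],[0,0,0.2],[0,0,0.2]],"yaw":[0,0,0,0,0,0,0,0],"gripper":[0.75,0.75,0.75,0.75,0.75,0.75,0.75,0.75]}' 60
python3 - <<'E'
from h import *
t=vision.camera("top");s=vision.camera("side")
for o in models.outline_of(s,"slat3"):
    if o["confidence"]>.3: print(round(o["confidence"],2),[int(x) for x in o["point"]],rect(s,o["region"],.009))
E
```

```text
clock: 24.25
eef_pos: [0.4839, 0.4454, 0.0656]
eef_rot: [-0.093, -3.14, 0.0]
contact_force: [-0.6, -0.4, -1.2]
gripper_width: 0.0639
grip_force: 0.0
0.78 [419, 394] [291.3, 426.3, 164.3, 45.7, 9.0]
0.69 [361, 167] [466.2, -286.0, 158.7, 54.8, 2.7]
0.68 [310, 388] [543.2, 439.8, 86.4, 44.2, -3.2]
0.68 [199, 295] [823.9, 224.5, 164.7, 45.2, 64.3]
0.62 [352, 455] [420.8, 577.1, 132.3, 43.1, -45.9]
```

```bash
python3 -m crank '{"translation":[[0,-0.015,0],[0,-0.015,-0.1],[0,-0.015,-0.2],[0,-0.015,-0.23],[0,-0.015,-0.245],[0,-0.015,-0.245],[0,-0.015,-0.245],[0,-0.015,-0.245]],"yaw":[0,0,0,0,0,0,0,0],"gripper":[0.75,0.75,0.75,0.75,0.75,0.75,0.75,0.75]}' 60
python3 -m crank '{"translation":[[0,0,0],[0,0,0]],"yaw":[0,0],"gripper":[0.75,0.75]}'
```

```text
clock: 25.07
eef_pos: [0.4847, 0.4431, 0.0184]
eef_rot: [0.093, 3.139, 0.002]
contact_force: [-0.9, -0.7, 0.7]
gripper_width: 0.0637
grip_force: 0.0
clock: 25.23
eef_pos: [0.4845, 0.4429, 0.0179]
eef_rot: [0.093, 3.139, 0.001]
contact_force: [-0.3, 0.2, -1.0]
gripper_width: 0.0639
grip_force: 0.0
```

```bash
python3 -m crank '{"translation":[[0,0,-0.01],[0,0,-0.01],[0,0,-0.01],[0,0,-0.01],[0,0,-0.01],[0,0,-0.01],[0,0,-0.01]],"yaw":[0,0,0,0,0,0,0],"gripper":[0.25,0.25,0.25,0.25,0.25,0.25,0.25]}' 60
```

```text
clock: 25.82
eef_pos: [0.4842, 0.4427, 0.0152]
eef_rot: [0.093, 3.14, 0.0]
contact_force: [0.1, 0.2, 2.2]
gripper_width: 0.0343
grip_force: 60.2
```

```bash
python3 -m crank '{"translation":[[0,0,0.1],[0,0,0.3],[0,0,0.5],[0,0,0.7],[0,0,0.9],[0,0,0.9],[0,0,0.9]],"yaw":[0,0,0,0,0,0,0],"gripper":[0.25,0.25,0.25,0.25,0.25,0.25,0.25]}' 60
python3 -m crank '{"translation":[[0,-0.15,0],[0,-0.3,0],[0,-0.45,0],[-0.01,-0.6,0],[-0.01,-0.75,0],[-0.01,-0.9,0],[-0.01,-0.99,0],[-0.01,-0.99,0],[-0.01,-0.99,0]],"yaw":[0.013,0.013,0.013,0.013,0.013,0.013,0.013,0.013,0.013],"gripper":[0.25,0.25,0.25,0.25,0.25,0.25,0.25,0.25,0.25]}'
python3 -m crank '{"translation":[[0,-0.15,0],[0,-0.3,0],[0,-0.45,0],[-0.01,-0.6,0],[-0.01,-0.75,0],[-0.01,-0.9,0],[-0.01,-0.99,0],[-0.01,-0.99,0],[-0.01,-0.99,0],[-0.01,-0.99,0]],"yaw":[0.012,0.012,0.012,0.012,0.012,0.012,0.012,0.012,0.012,0.012],"gripper":[0.25,0.25,0.25,0.25,0.25,0.25,0.25,0.25,0.25,0.25]}'
python3 -m crank '{"translation":[[0,0,0],[0,0,0]],"yaw":[0,0],"gripper":[0.25,0.25]}'
```

```text
clock: 26.4
eef_pos: [0.4854, 0.4434, 0.198]
eef_rot: [0.093, 3.136, 0.004]
contact_force: [-0.3, 0.7, -1.8]
gripper_width: 0.0342
grip_force: 60.0
clock: 27.15
eef_pos: [0.4814, 0.2438, 0.1933]
eef_rot: [0.032, -3.139, 0.0]
contact_force: [0.5, 0.2, -0.6]
gripper_width: 0.0347
grip_force: 60.1
clock: 27.98
eef_pos: [0.4799, 0.0476, 0.1943]
eef_rot: [0.155, -3.137, -0.001]
contact_force: [0.0, 0.5, 0.2]
gripper_width: 0.0342
grip_force: 60.2
clock: 28.15
eef_pos: [0.48, 0.0477, 0.1948]
eef_rot: [0.156, -3.137, -0.001]
contact_force: [0.2, 0.2, -0.8]
gripper_width: 0.0341
grip_force: 60.2
```

```bash
python3 -m crank '{"translation":[[0,0,-0.2],[0,0,-0.4],[0,0,-0.55],[0,0,-0.68],[0,0,-0.74],[0,0,-0.775],[0,0,-0.775],[0,0,-0.775]],"yaw":[0,0,0,0,0,0,0,0],"gripper":[0.25,0.25,0.25,0.25,0.25,0.25,0.25,0.25]}' 60
python3 -m crank '{"translation":[[0.05,0.005,0],[0.1,0.01,0],[0.15,0.015,0],[0.2,0.02,0],[0.25,0.025,0],[0.31,0.03,0],[0.31,0.03,0],[0.31,0.03,-0.012],[0.31,0.03,-0.022],[0.31,0.03,-0.022]],"yaw":[0,0,0,0,0,0,0,0,0,0],"gripper":[0.25,0.25,0.25,0.25,0.25,0.25,0.25,0.25,0.25,0.25]}'
python3 - <<'E'
from h import *
s=vision.camera("side");save(s,"y1.png")
for o in models.outline_of(s,"slat3"):
    if o["confidence"]>.2: print(round(o["confidence"],2),[int(x) for x in o["point"]],rect(s,o["region"],.029))
E
```

```text
clock: 28.82
eef_pos: [0.4808, 0.0467, 0.0413]
eef_rot: [-0.154, 3.136, -0.0]
contact_force: [0.4, -0.0, -0.6]
gripper_width: 0.0347
grip_force: 60.2
clock: 29.65
eef_pos: [0.5415, 0.0526, 0.0355]
eef_rot: [0.154, -3.137, -0.0]
contact_force: [-0.5, -0.8, -1.1]
gripper_width: 0.0342
grip_force: 60.2
0.88 [197, 295] [818.0, 239.5, 166.7, 48.3, 64.3]
0.77 [354, 456] [420.1, 585.3, 127.9, 39.9, -44.8]
0.59 [417, 395] [293.9, 436.3, 159.0, 42.9, 8.3]
0.57 [315, 247] [575.3, 58.9, 51.2, 47.3, 6.9]
```

```bash
python3 -m crank '{"translation":[[0,0,-0.003],[0,0,-0.003],[0,0,-0.003],[0,0,-0.003],[0,0,-0.003],[0,0,0.2],[0,0,0.5],[0,0,0.8],[0,0,0.85]],"yaw":[0,0,0,0,0,0,0,0,0],"gripper":[0.5,0.6,0.7,0.7,0.7,0.7,0.7,0.7,0.7]}' 60
python3 -m crank '{"translation":[[-0.2,-0.2,0],[-0.3,-0.5,0],[-0.3,-0.8,0],[-0.3,-1,0],[-0.3,-1,0],[-0.3,-1,0]],"yaw":[0,0,0,0,0,0],"gripper":[0.75,0.75,0.75,0.75,0.75,0.75]}' 60
python3 - <<'E'
from h import *
t=vision.camera("top");s=vision.camera("side")
P=np.array([554,14]);e=np.array([np.cos(.0985),np.sin(.0985)]);f=np.array([-e[1],e[0]])
for nm,p in (("t",t),("s",s)):
  for o in models.outline_of(p,"slat3"):
    if o["confidence"]>.2:
        on=abs(o["point"][0]-330)<45 and abs(o["point"][1]-245)<40
        r=rect(p,o["region"],.038 if on else .014);print(nm,round(o["confidence"],2),[int(x) for x in o["point"]],r, np.round([(np.array(r[:2])-P)@e,(np.array(r[:2])-P)@f]) if on else "")
b=s["pixels"][140:310,240:410];a=t["pixels"][190:310,260:400]
cv2.imwrite('pics/g8.png',np.hstack([cv2.resize(a,(400,343)),cv2.resize(b,(400,400))[:343]])[...,::-1])
E
```

```text
clock: 30.5
eef_pos: [0.5416, 0.0527, 0.2025]
eef_rot: [0.154, -3.138, -0.0]
contact_force: [0.9, -0.2, 0.1]
gripper_width: 0.0596
grip_force: 0.0
clock: 31.0
eef_pos: [0.4813, -0.1526, 0.2006]
eef_rot: [-0.147, 3.138, -0.003]
contact_force: [0.5, -0.3, -0.2]
gripper_width: 0.0641
grip_force: 0.0
t 0.94 [202, 336] [296.0, 422.5, 164.4, 42.9, 8.4] 
t 0.88 [322, 251] [547.9, 54.1, 120.4, 33.9, 6.1] [-2. 41.]
t 0.72 [268, 162] [829.2, 223.5, 160.3, 39.2, 64.5] 
t 0.6 [438, 297] [421.1, -293.6, 52.5, 37.4, 0.0] 
t 0.58 [150, 296] [411.2, 587.0, 160.8, 38.5, -45.0] 
s 0.94 [320, 246] [540.4, 65.1, 115.4, 49.1, 5.0] [-9. 52.]
s 0.89 [351, 454] [419.9, 578.7, 130.9, 42.4, -45.5] 
s 0.87 [358, 167] [467.3, -279.4, 159.8, 58.6, 2.1] 
s 0.82 [199, 295] [821.7, 229.3, 168.2, 46.6, 64.8] 
s 0.57 [421, 395] [291.2, 429.6, 163.7, 45.7, 8.3]
```

View pics/g8.png

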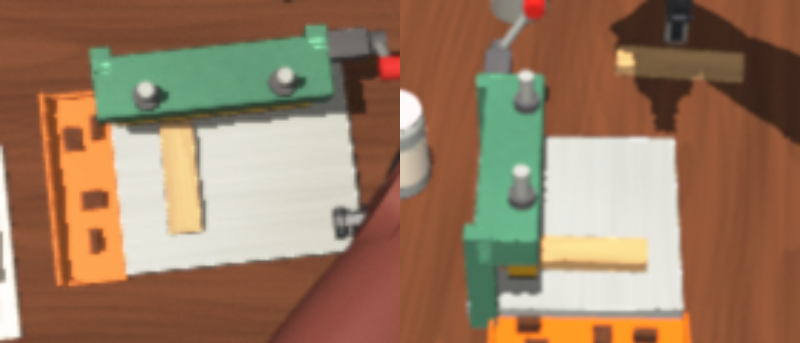

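```bash
python3 -m crank '{"translation":[[-0.05,-0.2,0],[-0.1,-0.4,0],[-0.17,-0.6,0],[-0.17,-0.68,0],[-0.17,-0.68,-0.2],[-0.17,-0.68,-0.4],[-0.17,-0.68,-0.6],[-0.17,-0.68,-0.6],[-0.17,-0.68,-0.6],[-0.17,-0.68,-0.6]],"yaw":[-0.011,-0.011,-0.011,-0.011,-0.011,-0.011,-0.011,-0.011,-0.011,-0.011],"gripper":[0.75,0.75,0.75,0.75,0.75,0.75,0.75,0.75,0.75,0.75]}' 60
python3 -m crank '{"translation":[[0,0,0],[0,0,0]],"yaw":[0,0],"gripper":[0.75,0.75]}'
python3 - <<'E'
from h import *
s=vision.camera("side")
for o in models.outline_of(s,"slat3"):
    if o["confidence"]>.2: print(round(o["confidence"],2),[int(x) for x in o["point"]],rect(s,o["region"],.009))
E
```

```text
clock: 32.03
eef_pos: [0.4493, -0.2832, 0.0831]
eef_rot: [-0.048, 3.14, -0.002]
contact_force: [0.2, -0.5, 0.9]
gripper_width: 0.0639
grip_force: 0.0
clock: 32.2
eef_pos: [0.4495, -0.2844, 0.0836]
eef_rot: [-0.046, 3.138, -0.005]
contact_force: [-0.1, -0.2, -0.0]
gripper_width: 0.0644
grip_force: 0.0
0.95 [354, 456] [419.3, 577.5, 130.1, 40.8, -44.9]
0.92 [418, 393] [290.2, 426.7, 163.3, 48.0, 9.9]
0.64 [324, 244] [542.6, 40.4, 118.4, 50.7, 4.7]
0.61 [198, 297] [823.2, 225.3, 163.2, 47.1, 64.4]
0.57 [359, 168] [466.0, -286.8, 157.5, 54.5, 1.8]
```

```bash
python3 -m crank '{"translation":[[-0.017,-0.018,0],[-0.017,-0.018,-0.1],[-0.017,-0.018,-0.2],[-0.017,-0.018,-0.28],[-0.017,-0.018,-0.33],[-0.017,-0.018,-0.335],[-0.017,-0.018,-0.335],[-0.017,-0.018,-0.335]],"yaw":[0,0,0,0,0,0,0,0],"gripper":[0.75,0.75,0.75,0.75,0.75,0.75,0.75,0.75]}' 60
python3 -m crank '{"translation":[[0,0,0],[0,0,0],[0,0,0],[0,0,0],[0,0,0],[0,0,0],[0,0,0]],"yaw":[0,0,0,0,0,0,0],"gripper":[0.25,0.25,0.25,0.25,0.25,0.25,0.25]}' 60
```

```text
clock: 32.97
eef_pos: [0.445, -0.2876, 0.0147]
eef_rot: [-0.045, 3.14, -0.001]
contact_force: [0.2, 0.3, 0.1]
gripper_width: 0.0639
grip_force: 0.0
clock: 33.55
eef_pos: [0.4454, -0.2879, 0.0151]
eef_rot: [-0.045, 3.14, -0.003]
contact_force: [-0.6, 0.1, 6.7]
gripper_width: 0.0345
grip_force: 60.3
```

```bash
python3 -m crank '{"translation":[[0,0,0.1],[0,0,0.3],[0,0,0.5],[0,0,0.7],[0,0,0.75],[0.02,0.15,0.75],[0.03,0.3,0.75],[0.04,0.4,0.75],[0.05,0.5,0.75],[0.05,0.5,0.75]],"yaw":[0,0,0,0,0,0,0,0,0,0],"gripper":[0.25,0.25,0.25,0.25,0.25,0.25,0.25,0.25,0.25,0.25]}' 60
python3 -m crank '{"translation":[[0.02,0.15,0],[0.05,0.3,0],[0.1,0.45,0],[0.14,0.6,0],[0.165,0.75,0],[0.165,0.775,0],[0.165,0.775,0],[0.165,0.775,0],[0.165,0.775,0]],"yaw":[0.011,0.011,0.011,0.011,0.011,0.011,0.011,0.011,0.011],"gripper":[0.25,0.25,0.25,0.25,0.25,0.25,0.25,0.25,0.25]}'
python3 -m crank '{"translation":[[0,0,0],[0,0,0]],"yaw":[0,0],"gripper":[0.25,0.25]}'
python3 - <<'E'
from h import *
s=vision.camera("side")
for o in models.outline_of(s,"slat3"):
    if o["confidence"]>.2: print(round(o["confidence"],2),[int(x) for x in o["point"]],rect(s,o["region"],.165))
E
```

```text
clock: 34.38
eef_pos: [0.4548, -0.184, 0.1637]
eef_rot: [-0.049, 3.141, 0.002]
contact_force: [-0.3, 1.3, -1.1]
gripper_width: 0.0344
grip_force: 59.8
clock: 35.13
eef_pos: [0.4876, -0.0331, 0.1635]
eef_rot: [0.152, -3.138, 0.0]
contact_force: [0.7, -0.4, -0.3]
gripper_width: 0.0344
grip_force: 59.9
clock: 35.3
eef_pos: [0.4876, -0.033, 0.1636]
eef_rot: [-0.151, 3.138, -0.0]
contact_force: [-0.3, -0.1, 0.6]
gripper_width: 0.0341
grip_force: 59.9
0.8 [199, 295] [774.0, 332.8, 143.5, 42.8, 64.9]
0.7 [421, 394] [313.6, 506.0, 140.7, 37.7, 8.4]
0.59 [322, 247] [530.7, 172.0, 102.0, 44.5, 6.9]
0.57 [332, 191] [541.0, -16.0, 96.7, 52.7, 3.8]
0.57 [353, 454] [425.1, 637.1, 112.5, 35.2, -45.0]
```

```bash
python3 -m crank '{"translation":[[0,0,-0.2],[0,0,-0.4],[0,0,-0.5],[0,0,-0.58],[0,0,-0.615],[0,0,-0.615],[0,0,-0.615]],"yaw":[0,0,0,0,0,0,0],"gripper":[0.25,0.25,0.25,0.25,0.25,0.25,0.25]}' 60
python3 -m crank '{"translation":[[0.05,0.005,0],[0.1,0.01,0],[0.15,0.015,0],[0.2,0.02,0],[0.25,0.025,0],[0.31,0.03,0],[0.31,0.03,0],[0.31,0.03,-0.012],[0.31,0.03,-0.024],[0.31,0.03,-0.024]],"yaw":[0,0,0,0,0,0,0,0,0,0],"gripper":[0.25,0.25,0.25,0.25,0.25,0.25,0.25,0.25,0.25,0.25]}'
python3 -m crank '{"translation":[[0,0,-0.003],[0,0,-0.003],[0,0,-0.003],[0,0,-0.003],[0,0,-0.003],[0,0,0.2],[0,0,0.5],[0,0,0.8],[0,0,0.85]],"yaw":[0,0,0,0,0,0,0,0,0],"gripper":[0.5,0.55,0.6,0.6,0.6,0.6,0.6,0.6,0.6]}' 60
python3 -m crank '{"translation":[[0,-0.2,0.05],[0,-0.4,0.1],[0,-0.6,0.2],[0.1,-0.8,0.35],[0.2,-0.98,0.5],[0.2,-0.98,0.5],[0.2,-0.98,0.5]],"yaw":[0,0,0,0,0,0,0],"gripper":[0.6,0.6,0.6,0.6,0.6,0.6,0.6]}' 60
python3 - <<'E'
from h import *
t=vision.camera("top");s=vision.camera("side")
P=np.array([554,14]);e=np.array([np.cos(.0985),np.sin(.0985)]);f=np.array([-e[1],e[0]])
for nm,p in (("t",t),("s",s)):
  for o in models.outline_of(p,"slat3"):
    if o["confidence"]>.2:
        on=abs(o["point"][0]-330)<45 and abs(o["point"][1]-245)<60
        r=rect(p,o["region"],.038 if on else .014);print(nm,round(o["confidence"],2),[int(x) for x in o["point"]],r, np.round([(np.array(r[:2])-P)@e,(np.array(r[:2])-P)@f]) if on else "")
E
```

```text
clock: 35.98
eef_pos: [0.4879, -0.0322, 0.0413]
eef_rot: [-0.153, 3.137, -0.0]
contact_force: [0.2, -0.4, -0.6]
gripper_width: 0.0347
grip_force: 59.9
clock: 36.82
eef_pos: [0.549, -0.026, 0.0356]
eef_rot: [0.154, -3.137, -0.0]
contact_force: [-1.1, 0.4, -0.7]
gripper_width: 0.0345
grip_force: 59.9
clock: 37.57
eef_pos: [0.5492, -0.0258, 0.2027]
eef_rot: [0.154, -3.138, -0.0]
contact_force: [0.5, -0.4, -0.9]
gripper_width: 0.0512
grip_force: 0.0
clock: 38.15
eef_pos: [0.5911, -0.2263, 0.3032]
eef_rot: [-0.148, 3.135, -0.005]
contact_force: [-0.2, -0.1, -0.1]
gripper_width: 0.0509
grip_force: 0.0
t 0.9 [268, 166] [829.4, 222.5, 161.8, 39.4, 64.9] 
t 0.77 [324, 247] [548.8, 55.6, 123.2, 39.3, 5.0] [-1. 42.]
t 0.75 [200, 336] [295.5, 423.5, 159.3, 39.5, 8.7] 
t 0.65 [148, 294] [411.2, 586.9, 160.3, 40.2, -43.9] 
t 0.64 [347, 249] [557.2, -22.3, 119.9, 39.2, 3.8] [ -0. -36.]
t 0.38 [292, 263] [522.7, 150.3, 27.7, 18.6, -90.0] [-18. 139.]
s 0.88 [322, 245] [540.9, 65.1, 116.3, 49.6, 4.7] [-8. 52.]
s 0.75 [418, 393] [291.1, 428.5, 162.3, 43.5, 8.3] 
s 0.72 [352, 454] [419.9, 580.0, 128.9, 40.5, -45.6] 
s 0.65 [198, 294] [822.8, 229.3, 164.5, 45.1, 64.4]
```

```bash
python3 -m crank '{"translation":[[0.13,0.18,0],[0.25,0.36,0],[0.25,0.36,0],[0.25,0.36,0],[0.25,0.36,-0.2],[0.25,0.36,-0.3],[0.25,0.36,-0.3],[0.25,0.36,-0.3]],"yaw":[0,0,0,0,0,0,0,0],"gripper":[0.6,0.6,0.6,0.6,0.6,0.6,0.6,0.6]}' 60
python3 -m crank '{"translation":[[0,0,0],[0,0,0]],"yaw":[0,0],"gripper":[0.6,0.6]}' 60
```

```text
clock: 39.02
eef_pos: [0.6382, -0.1498, 0.2399]
eef_rot: [0.153, -3.135, -0.002]
contact_force: [0.6, -0.0, 0.2]
gripper_width: 0.0512
grip_force: 0.0
clock: 39.18
eef_pos: [0.6401, -0.1505, 0.2432]
eef_rot: [-0.153, 3.135, -0.002]
contact_force: [-0.1, -0.6, 0.9]
gripper_width: 0.0512
grip_force: 0.0
```

Centre on the knob, descend, grip, then follow the arc back down.

```bash
python3 -m crank '{"translation":[[0.005,-0.015,-0.1],[0.005,-0.015,-0.2],[0.005,-0.015,-0.235],[0.005,-0.015,-0.235],[0.005,-0.015,-0.235],[0.005,-0.015,-0.235],[0.005,-0.015,-0.235],[0.005,-0.015,-0.235],[0.005,-0.015,-0.235],[0.005,-0.015,-0.235]],"yaw":[0,0,0,0,0,0,0,0,0,0],"gripper":[0.6,0.6,0.6,0.6,0.6,0.1,0.1,0.1,0.1,0.1]}' 60
python3 -m crank '{"translation":[[0,0,0],[0,0,0]],"yaw":[0,0],"gripper":[0.1,0.1]}' 60
```

```text
clock: 40.02
eef_pos: [0.6412, -0.1537, 0.1956]
eef_rot: [-0.153, 3.136, -0.003]
contact_force: [-1.6, -2.9, 7.0]
gripper_width: 0.0228
grip_force: 59.7
clock: 40.18
eef_pos: [0.6412, -0.1537, 0.1956]
eef_rot: [-0.153, 3.136, -0.003]
contact_force: [-1.8, -2.1, 6.5]
gripper_width: 0.0228
grip_force: 59.7
```

```bash
python3 -m crank '{"translation":[[-0.051,-0.005,-0.031],[-0.082,-0.008,-0.056],[-0.124,-0.012,-0.098],[-0.159,-0.016,-0.148],[-0.186,-0.018,-0.2],[-0.206,-0.02,-0.258],[-0.216,-0.021,-0.316],[-0.217,-0.021,-0.376],[-0.21,-0.021,-0.436],[-0.194,-0.019,-0.494]],"yaw":[0,0,0,0,0,0,0,0,0,0],"gripper":[0.1,0.1,0.1,0.1,0.1,0.1,0.1,0.1,0.1,0.1]}' 60
python3 -m crank '{"translation":[[0,0,-0.02],[0,0,-0.04],[0,0,-0.04],[0,0,-0.04],[0,0,-0.04]],"yaw":[0,0,0,0,0],"gripper":[0.1,0.1,0.1,0.1,0.1]}' 60
```

```text
clock: 41.02
eef_pos: [0.6021, -0.1578, 0.0972]
eef_rot: [-0.153, 3.137, -0.004]
contact_force: [-8.1, -2.2, 14.0]
gripper_width: 0.0229
grip_force: 78.1
clock: 41.43
eef_pos: [0.6035, -0.1578, 0.0924]
eef_rot: [-0.154, 3.133, -0.005]
contact_force: [-11.8, 1.2, 29.8]
gripper_width: 0.023
grip_force: 80.7
```

```bash
python3 -m crank '{"translation":[[0,0,0.02],[0,0,0.02],[0,0,0.02],[0,0,0.02],[0,0,0.02],[0,0,0.2],[0,0,0.5],[0,0,0.8],[0,0,0.8]],"yaw":[0,0,0,0,0,0,0,0,0],"gripper":[0.3,0.5,0.6,0.6,0.6,0.6,0.6,0.6,0.6]}' 60
python3 -m crank '{"translation":[[-0.2,-0.2,0],[-0.4,-0.4,0],[-0.5,-0.6,0],[-0.5,-0.8,0],[-0.5,-0.98,0],[-0.5,-0.98,0],[-0.5,-0.98,0]],"yaw":[0,0,0,0,0,0,0],"gripper":[0.6,0.6,0.6,0.6,0.6,0.6,0.6]}' 60
python3 - <<'E'
from h import *
t=vision.camera("top");s=vision.camera("side")
b=s["pixels"][130:360,210:410];a=t["pixels"][160:320,230:410]
cv2.imwrite('pics/fin.png',np.hstack([cv2.resize(a,None,fx=2.22,fy=2.22)[:355],cv2.resize(b,None,fx=1.9,fy=1.9)[:355]][:1]+[cv2.resize(b,(390,448))[:355]])[...,::-1] if 0 else np.hstack([np.pad(cv2.resize(a,(400,355)),((0,105),(0,0),(0,0))),cv2.resize(b,(400,460))])[...,::-1])
P=np.array([554,14]);e=np.array([np.cos(.0985),np.sin(.0985)]);f=np.array([-e[1],e[0]])
for o in models.outline_of(t,"slat3"):
    if o["confidence"]>.2 and 300<o["point"][0]<390:
        r=rect(t,o["region"],.038);print(r, np.round([(np.array(r[:2])-P)@e,(np.array(r[:2])-P)@f]))
h=cv2.cvtColor(t["pixels"],cv2.COLOR_RGB2HSV);m=np.zeros((480,640),np.uint8)
m[235:315,230:270]=cv2.inRange(h,(105,120,60),(125,255,255))[235:315,230:270];v,u=np.nonzero(m)
print("blue ends",atz(t,(u[v<v.min()+3].mean(),v.min()-.5),.024),atz(t,(u[v>v.max()-3].mean(),v.max()+.5),.024))
m[:]=0;m[235:315,230:270]=cv2.inRange(h,(0,0,150),(180,60,255))[235:315,230:270];print(rect(t,m,.01))
h=cv2.cvtColor(s["pixels"],cv2.COLOR_RGB2HSV);m=cv2.inRange(h,(0,180,130),(6,255,255))|cv2.inRange(h,(174,180,130),(180,255,255));m[:110]=0;m[210:]=0;m[:,:250]=0;m[:,360:]=0
v,u=np.nonzero(m);print("knob",u.mean(),v.mean(),sensors.state()["clock"])
E
```

```text
clock: 42.18
eef_pos: [0.6016, -0.1566, 0.2492]
eef_rot: [-0.154, 3.138, 0.0]
contact_force: [1.1, 0.1, 0.2]
gripper_width: 0.051
grip_force: 0.0
clock: 42.77
eef_pos: [0.5003, -0.3571, 0.2458]
eef_rot: [0.146, -3.137, 0.0]
contact_force: [0.3, 0.4, -0.1]
gripper_width: 0.0509
grip_force: 0.0
[547.1, 55.9, 119.0, 36.6, 4.0] [-3. 42.]
[555.7, -23.8, 116.6, 37.0, 3.4] [ -2. -38.]
blue ends [0.56008166 0.28799768 0.024     ] [0.39288241 0.27400027 0.024     ]
[478.2, 276.6, 211.3, 78.1, 6.4]
knob 310.13829787234044 169.56382978723406 42.9167
```

View pics/fin.png

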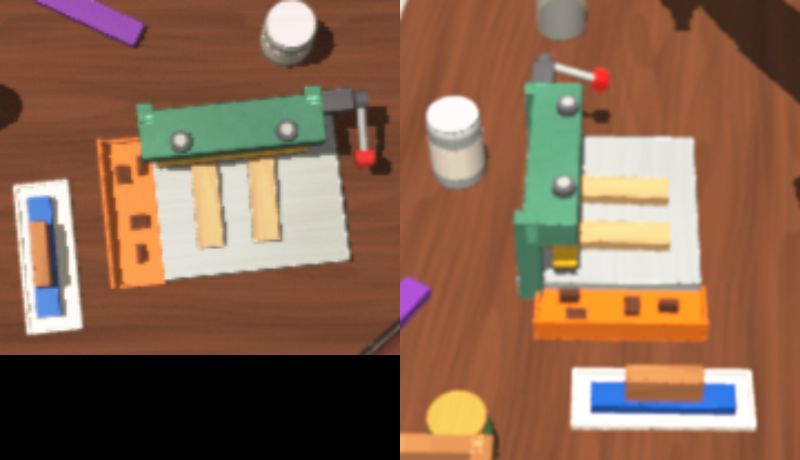

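```bash
python3 -c "
from bench import order
print(order.job_done())"
```

```text
the job is handed in; nothing more can be done
None
```

The job is handed in but `job_done` returned no verdict: in the last pictures the lever is down on both slats (only two were there), all four chips seen are in the trough, the scraper is upright in its tray, the jars and can look unmoved, and the gripper is clear.

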